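Third hand: press a heat sink against the sprung stop

ROBOT

A 6-joint arm with a two-finger parallel gripper is mounted at the origin on the work surface. World frame = base frame: x ahead of the robot, y to its left, z up, the work surface at z = 0. Lengths are in m, angles in degrees, forces in N, time in s.
With the tool pointing down it reaches from about 0.3 to 0.775 m from the base axis. Payload 14.6 kg.
Tool frame: the origin (TCP) lies on the centre line of the jaws, within the pads' length; the fingertips stand 11 mm ahead of it and the grasp point (between the pads) lies 8 mm behind it; z points along the fingers, y is the direction in which the jaws open and shut (so a half turn about z gives the same grasp; the last joint's range is limited). The gripper opens to 94 mm and grips with 3 to 60 N. Pads are 16 mm wide; open, the fingers measure 119 mm over their backs; the gripper's body (75 mm by 177 mm) begins 78 mm behind the grasp point.
Start: joints at [61.043, 17.183, 87.147, -0, 75.671, -3.816], TCP at [0.234, 0.498, 0.216] pointing down, gripper open.
Joint ranges: [-173.82, 173.82], [-45.26, 126.66], [13.44, 144.39], [-59.66, 239.66], [0, 175.72], [-146.38, 146.38]. Speed limits (degrees/s): [127.2, 127.2, 147.25, 180, 180, 180].

INTERFACE

Orientations are given as [roll, pitch, yaw] about the fixed x, y, z axes, in that order (R = Rz(yaw) Ry(pitch) Rx(roll)).
In Python, from workcell import observe, eyes, hand_in gives the robot as it stands.
- The arm moves only by the tool play_rows, never from a script. Its argument "deltas" is a list of rows, each a list of 3 entries, a list of its own where there are three numbers: the closure, from 0 (fully open) to 1 (shut), then the shift along the tool's x, y, z in m, then the turn about the tool's z in degrees. A call has 1 to 8 rows; each row shifts and turns the pose as measured when the row begins, along the tool's axes as they then stand; what a row does not reach is not made up. A row lasts 1/8 s, in which the tool goes at most 62.5 mm and 10.7 degrees, less where a joint would pass 70% of its speed; a pose out of reach is approached as far as the arm can. A call is refused whole if a number of a shift passes 0.0625 or a number of a turn 10.7, either way. A call with a gripper value outside its range is refused whole. The fingers move at their own pace and stop on an object; "grip_force" is the grip in N (left out, the last holds). Time passes only in rows, so rows that do not move let the fingers close. It gives the time, the measured TCP pose, the force and the opening at its end, in the units of the state.
- observe(): the state, without advancing time (a new reading comes with each control period).
- eyes.get_image(name): name is "side" or "top"; returns the picture (480x640x3 uint8, blue, green, red); there is no depth.
- eyes.get_calibration(name): a dict with "K" (3x3 intrinsics, pixels), "T" (4x4, takes a point from camera to world coordinates). Camera axes: x right, y up, looking along -z (the intrinsics and any distortion apply to the point x, -y, -z); pixel columns grow to the right and rows downward; lengths in m; the calibration is good to about 2 mm. A picture is of the moment at which its call begins. get_calibration takes no time and is no camera call.
- hand_in(): hands the job in, once; it reports no verdict.
The state is a dict: "time": time; "q": joint angles; "joint_vel": joint speeds; "joint_efforts": joint torques, N m; "tcp_pos": TCP position; "eef_rot": TCP orientation; "ft_force": force on the tool from outside, world axes, zero at the start; "moment": the same for the moment, N m; "grip_width": finger opening in m.
Only numpy, scipy, OpenCV 4.12 (cv2) and the standard library are available. Lean on these libraries where they do the work, as an engineer would, in place of code of your own. Each camera call takes 0.05 s, during which the arm holds its last target.

TASK

Take the orange-capped screw vial out of the green rack and stand it fully down in the yellow socket of the fastening jig, then let go of it. Then fetch the aluminium heat sink from the mat, lay it flat on the jig's bed between the two white lines and press one of its drilled ends squarely against the orange sprung stop until the black pointer stands in the green band, never in the red. Finish while still holding it pressed there, steady in the green, so that a colleague can drive the screws; leave everything else on the bench as it is.

Things in the scene. Friction and masses are not known exactly. Their poses are not given: they have to be found in the camera images.
- vial_orange: Clear plastic screw vial with an orange cap (the one to move). Total height 66 mm: body 18 mm diameter x 50 mm, cap 22 mm diameter x 16 mm on top. Origin at the centre of its underside, z up along the vial. It starts upright in one of the rack's holes, which one varies.
- vial_blue: Clear plastic screw vial with a blue cap, stays in the rack. Total height 66 mm: body 18 mm diameter x 50 mm, cap 22 mm diameter x 16 mm on top. Origin at the centre of its underside, z up along the vial.
- vial_white: Clear plastic screw vial with a white cap, stays in the rack. Total height 66 mm: body 18 mm diameter x 50 mm, cap 22 mm diameter x 16 mm on top. Origin at the centre of its underside, z up along the vial.
- rack: Bright green fixed rack block 172 x 44 x 36 mm (its x, y, z), origin at the centre of its underside. Four round holes 22 mm wide and 28 mm deep (hole floor 8 mm above the table) in a row along its x, at x = -63, -21, 21, 63 mm; three hold a vial, whose top 38 mm stand above the block.
- jig: Fixed jig: dark steel plate 10 mm thick, 170 mm along its x, from y = -70 to +150 mm; origin on the table under the bed, z up. The push goes along its +y. A grey spring block (100 x 16 mm, 24 mm above the plate) stands at y = 91 mm. White lines along y at x = -30.5 and +30.5 mm flank the heat sink's place, centred on x = 0 (10 mm either way still serves).
- bed (a point): Point on top of the jig's plate (10 mm above the table) above the jig's origin, axes as the jig's: x along the stop, y the pressing direction, z up.
- socket (a point): Centre of the floor of the yellow socket's hole on the jig, level with the plate's top (10 mm above the table). The socket is a block 36 x 36 mm, 30 mm high above the plate, with a round hole 22 mm wide going down to the plate; it is at x = -50, y = 128 mm in the jig's frame.
- stop_face (a point): On the orange sprung stop (stop_bar), a bar 80 mm wide along the jig's x, 10 mm thick in y, reaching from 1 to 30 mm above the plate. This point lies at plate height, at the middle of the face that the heat sink is pressed against (that face looks to the jig's -y). The face stands at y = 30 mm in the jig's frame when untouched and moves along the jig's +y when pushed.
- stop_bar (a joint): Travel of the sprung stop along the jig's +y in m: 0 untouched, 0.030 the end. Spring: 1 N at the start plus 0.5 N per mm, so 8.5 N at 0.015. A black pointer on the stop's +x end shows it on a strip on the plate at x = 66 mm: white, green (travel 0.009 to 0.021), white, red (from 0.024).
- heat_sink: Finned aluminium heat sink, a block 44 mm (its x) by 64 mm (its y) by 26 mm high, about 0.13 kg, lying flat on the mat at the start with its fins up. Origin at the centre of its underside, z up. Its two 44 mm wide end faces (its +y and -y) are drilled and alike; either may go to the stop, squarely. Grip it across its 44 mm, on the long sides.
- flux_bottle: White plastic bottle, 48 mm diameter, 90 mm high, origin at its underside. Bystander.
- phone: Black phone lying flat, 74 x 152 x 8 mm, origin at its underside. Bystander.
- screwdriver: Screwdriver with red handle lying on the bench, 160 mm long. Bystander.
- brush: Blue brush lying on the bench, 150 mm long. Bystander.

How it is judged:
By the outcome, as a careful person would: the job done as asked, in the order asked, and still so for the second after the job is handed in, while the arm keeps its last pose, push and grip.
It also fails if it takes over 61 s, if anything falls off the work surface, if the arm or the gripper's body presses on something with over 40 N, if the wrist force passes 120 N, or if a joint passes its speed limit or range.

## Working session

There is one attempt and no reset: what is moved stays moved. The work goes in short steps, Python scripts to look and compute and a tool call to move; the robot and the scene stay as the last step left them, time stands still between calls to the robot, and variables do not carry over. Pictures are saved under pics/ and viewed, and the job is handed in when it is done.

Besides the shell and the picture viewer there is one more tool, called after "Request:" as a command line: name --argument value ..., lists and objects as JSON in quotes. play_rows: Moves the arm, as the interface text tells. Its arguments: {"type":"object","properties":{"deltas":{"type":"array","items":{"type":"array"}},"grip_force":{"type":"number"}},"required":["deltas"]}

```bash
mkdir -p pics; ls; python3 - <<'E'
from workcell import observe, eyes
import cv2, numpy as np
np.set_printoptions(precision=4,suppress=True)
print(observe())
for n in("side","top"):
    im=eyes.get_image(n); cv2.imwrite(f"pics/{n}0.png",im); c=eyes.get_calibration(n); print(n,c)
E
```

```text
pics
{'time': 0.0, 'q': array([61.041 , 17.214 , 87.1801,  0.0014, 75.672 , -3.8157]), 'joint_vel': array([ 0.0379,  0.0694, -0.0077,  0.1285,  0.034 ,  0.1239]), 'joint_efforts': array([ -0.0017, -53.1813, -35.2729,   0.0707,   0.0245,  -0.0001]), 'tcp_pos': array([0.2336, 0.4977, 0.2159]), 'eef_rot': array([-179.9341,   -0.0058,  154.8563]), 'ft_force': array([0.0402, 0.7277, 0.3754]), 'moment': array([ 0.0264,  0.0135, -0.0006]), 'grip_width': 0.09417351506449473}
side {'K': array([[529.2734,   0.    , 322.7434],
       [  0.    , 529.2734, 232.9585],
       [  0.    ,   0.    ,   1.    ]]), 'T': array([[ 0.9984,  0.0088, -0.0567,  0.5392],
       [-0.0524,  0.5402, -0.8399, -1.1178],
       [ 0.0232,  0.8415,  0.5398,  0.7649],
       [ 0.    ,  0.    ,  0.    ,  1.    ]])}
top {'K': array([[605.3679,   0.    , 326.4272],
       [  0.    , 605.3679, 237.2193],
       [  0.    ,   0.    ,   1.    ]]), 'T': array([[ 0.0163,  0.9976, -0.0677,  0.4963],
       [-0.9999,  0.016 , -0.0047, -0.0356],
       [-0.0036,  0.0677,  0.9977,  1.6547],
       [ 0.    ,  0.    ,  0.    ,  1.    ]])}
```

View pics/side0.png

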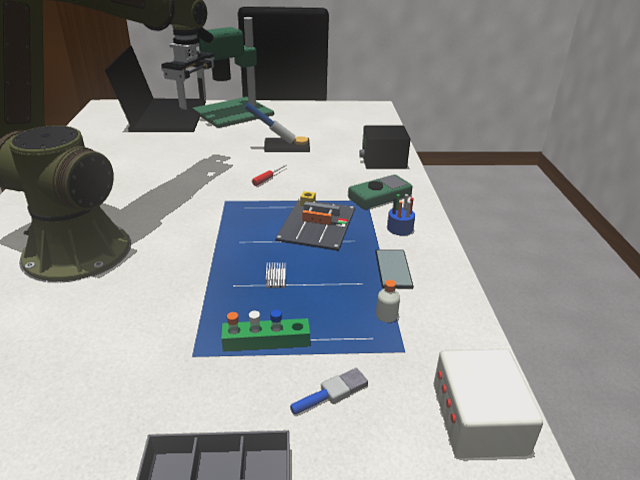

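View pics/top0.png

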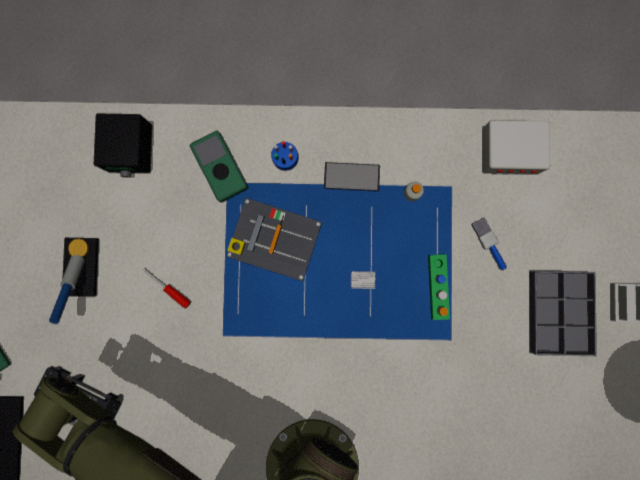

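```bash
cat > h.py <<'E'
import cv2, numpy as np
from workcell import observe, eyes
np.set_printoptions(precision=4,suppress=True)
C={n:eyes.get_calibration(n) for n in("side","top")}
def toplane(n,uv,z):
    K,T=C[n]["K"],C[n]["T"]; uv=np.atleast_2d(uv).astype(float)
    d=np.c_[(uv[:,0]-K[0,2])/K[0,0],-(uv[:,1]-K[1,2])/K[1,1],-np.ones(len(uv))]@T[:3,:3].T
    o=T[:3,3]; return o+d*((z-o[2])/d[:,2])[:,None]
def proj(n,p):
    K,T=C[n]["K"],C[n]["T"]; p=np.atleast_2d(p)
    c=(p-T[:3,3])@T[:3,:3]; return np.c_[K[0,2]+K[0,0]*c[:,0]/-c[:,2],K[1,2]-K[1,1]*c[:,1]/-c[:,2]]
def crop(im,x0,y0,x1,y1,f,name):
    cv2.imwrite(name,cv2.resize(im[y0:y1,x0:x1],None,fx=f,fy=f,interpolation=cv2.INTER_CUBIC))
def mask(im,lo,hi,box):
    h=cv2.cvtColor(im,cv2.COLOR_BGR2HSV); m=cv2.inRange(h,np.array(lo),np.array(hi))
    k=np.zeros_like(m); x0,y0,x1,y1=box; k[y0:y1,x0:x1]=255; return m&k
E
python3 - <<'E'
from h import *
t=cv2.imread("pics/top0.png"); s=cv2.imread("pics/side0.png")
crop(t,220,190,330,290,7,"pics/t_jig.png"); crop(t,340,245,460,330,6,"pics/t_rack.png")
crop(s,210,180,370,360,3,"pics/s_mid.png")
E
```

```text
(no output)
```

View pics/t_jig.png

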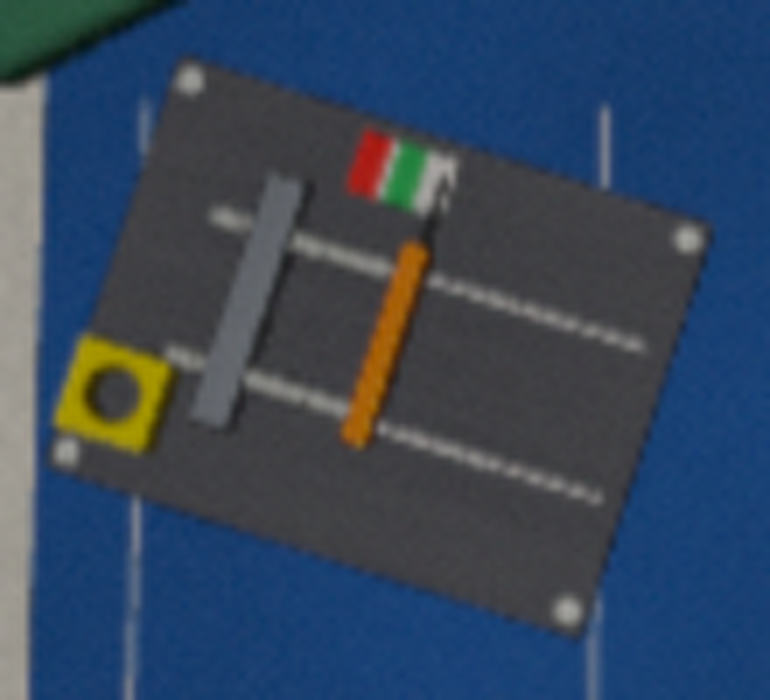

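View pics/t_rack.png

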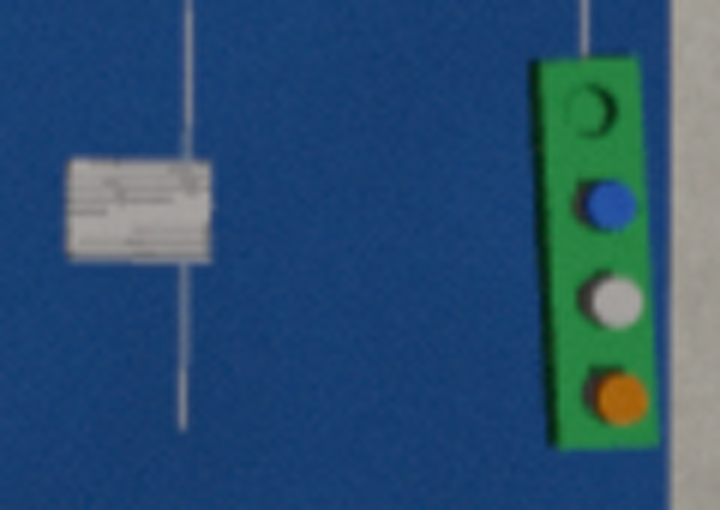

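View pics/s_mid.png

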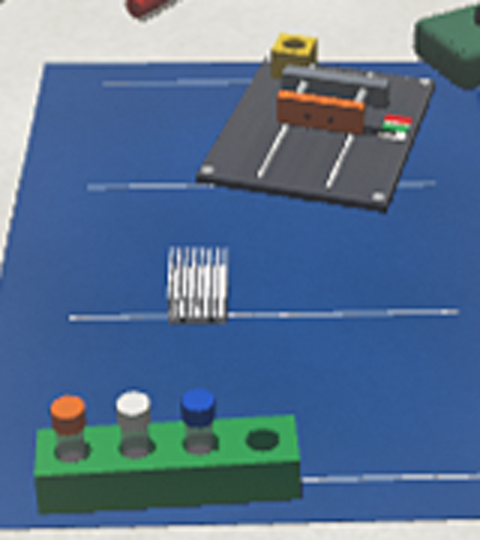

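```bash
cat > meas.py <<'E'
from h import *
t=cv2.imread("pics/top0.png"); s=cv2.imread("pics/side0.png")
def rect(m,z,n="top"):
    c=max(cv2.findContours(m,cv2.RETR_EXTERNAL,cv2.CHAIN_APPROX_NONE)[0],key=cv2.contourArea)
    p=toplane(n,c[:,0,:],z)[:,:2]*1000
    r=cv2.minAreaRect(p.astype(np.float32)); return r,cv2.contourArea(c)
def cen(m):
    M=cv2.moments(m,True); return np.array([M['m10'],M['m01']])/M['m00'],M['m00']
# plate
m=mask(t,(0,0,30),(180,90,120),(222,196,325,282)); m=cv2.morphologyEx(m,cv2.MORPH_CLOSE,np.ones((5,5)))
m=cv2.morphologyEx(m,cv2.MORPH_OPEN,np.ones((3,3)))
print("plate",rect(m,.01))
y=mask(t,(20,120,80),(35,255,255),(222,230,250,262)); y2=cv2.morphologyEx(y,cv2.MORPH_CLOSE,np.ones((9,9)))
print("yellow",rect(y2,.04),toplane("top",cen(y2)[0],.04))
o=mask(t,(5,150,80),(19,255,255),(262,215,290,260)); print("bar",rect(o,.04),toplane("top",cen(o)[0],.04))
print("rack",rect(cv2.morphologyEx(mask(t,(45,120,60),(80,255,255),(420,250,455,325)),cv2.MORPH_CLOSE,np.ones((9,9))),.036))
for nm,lo,hi,bt,bs,zt in(("orange",(5,150,80),(19,255,255),(430,300,455,325),(222,308,243,323),.074),("blue",(108,150,80),(125,255,255),(434,272,450,287),(268,305,285,323),.074)):
    a,n1=cen(mask(t,lo,hi,bt)); b,n2=cen(mask(s,lo,hi,bs)); print(nm,a,n1,toplane("top",a,.074),b,n2,toplane("side",b,.068))
w=mask(t,(0,0,125),(180,100,255),(345,265,380,295)); w=cv2.morphologyEx(cv2.morphologyEx(w,cv2.MORPH_CLOSE,np.ones((3,3))),cv2.MORPH_OPEN,np.ones((5,5)))
print("sink",rect(w,.026),toplane("top",cen(w)[0],.026))
E
python3 meas.py
```

```text
plate (((601.587646484375, 118.46401977539062), (225.20303344726562, 170.38320922851562), 73.67515563964844), 4654.0)
yellow (((578.9920654296875, 213.5845489501953), (36.49169158935547, 37.99856185913086), 72.99650573730469), 172.0) [[0.5789 0.2136 0.04  ]]
bar (((599.2449951171875, 110.68484497070312), (11.008238792419434, 79.48062896728516), 72.84264373779297), 90.0) [[0.5993 0.1109 0.04  ]]
rack (((478.6876220703125, -330.083251953125), (170.8304443359375, 45.174922943115234), 3.1395456790924072), 1014.0)
orange [442.68 310.86] 50.0 [[ 0.4169 -0.3327  0.074 ]] [232.0149 315.7313] 67.0 [[ 0.4196 -0.329   0.068 ]]
blue [441.0811 278.5676] 37.0 [[ 0.5004 -0.3283  0.074 ]] [275.8148 311.9835] 243.0 [[ 0.5045 -0.3202  0.068 ]]
sink (((493.2783508300781, -126.56700134277344), (42.827850341796875, 61.82923126220703), 0.9334813952445984), 354.5) [[ 0.4936 -0.1268  0.026 ]]
```

Request:
play_rows --deltas '[[0,[0,0,0],-8.4],[0,[0,0,0],-8.4],[0,[0,0,0],-8.4],[0,[0,0,0],0]]' --grip_force 15

```text
time: 0.6
tcp_pos: [0.2333, 0.4972, 0.2146]
eef_rot: [-179.8, -0.1, -179.3]
ft_force: [0.1, 0.0, -0.3]
grip_width: 0.0939
```

Request:
play_rows --deltas '[[0,[-0.03,-0.05,0],0],[0,[-0.03,-0.05,0],0],[0,[-0.03,-0.05,0],0],[0,[-0.03,-0.05,0],0],[0,[-0.03,-0.05,0],0],[0,[-0.03,-0.05,0],0],[0,[-0.03,-0.05,0],0],[0,[0,-0.05,0],0]]'

```text
time: 1.6
tcp_pos: [0.4481, 0.0871, 0.2146]
eef_rot: [-179.8, -0.1, 179.2]
ft_force: [0.8, 0.8, -1.2]
grip_width: 0.0939
```

```bash
python3 -c "
from h import *
s=observe();print(s['tcp_pos'],s['eef_rot'],s['q'])"
```

```text
[0.4481 0.0871 0.2146] [-179.7717   -0.1161  179.1672] [  6.5183   5.3387 101.5785  -0.221   73.2272 -82.5851]
```

Request:
play_rows --deltas '[[0,[0.004,-0.055,0],0],[0,[0.004,-0.055,0],0],[0,[0.004,-0.055,0],0],[0,[0.004,-0.055,0],0],[0,[0.004,-0.055,0],0],[0,[0.004,-0.055,0],0],[0,[0.004,-0.055,0.02],0],[0,[0.003,-0.035,0.02],0]]'

```text
time: 2.6
tcp_pos: [0.4017, -0.3472, 0.1767]
eef_rot: [-179.7, 0.1, 177.2]
ft_force: [0.3, 0.7, -0.7]
grip_width: 0.0941
```

```bash
python3 - <<'E'
from h import *
t=eyes.get_image("top"); s=eyes.get_image("side")
o=observe();print(o['time'],o['tcp_pos'],o['eef_rot'],o['q'])
cv2.imwrite("pics/t1.png",t);cv2.imwrite("pics/s1.png",s)
crop(s,160,180,340,360,4,"pics/s1c.png"); crop(t,360,220,500,340,5,"pics/t1c.png")
print(proj("side",[o['tcp_pos']]),proj("top",[o['tcp_pos']]))
E
```

```text
2.7 [ 0.4009 -0.3471  0.1749] [-179.7802   -0.0959  177.0878] [ -44.735    16.8285   93.3365   -0.2428   69.76   -131.7391]
[[216.5778 277.9093]] [[456.4244 319.8232]]
```

View pics/s1c.png

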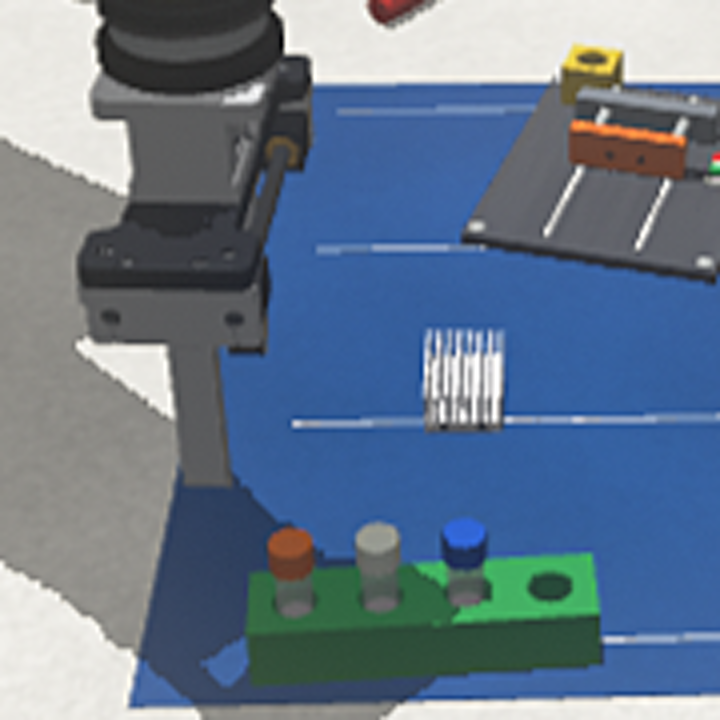

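View pics/t1c.png

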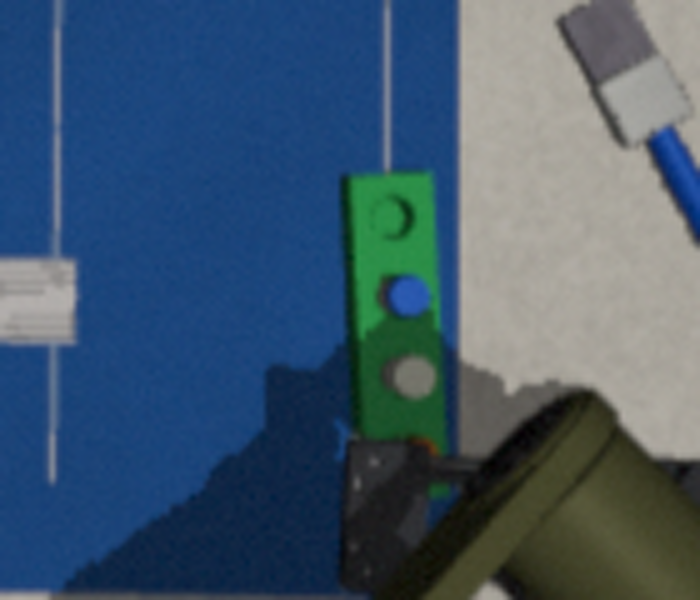

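```bash
python3 - <<'E'
from h import *
for y in(-.3471-.0595,-.3471-.047):
  print(proj("side",[[.4009+dx,y,.1749-.011] for dx in(-.008,0,.008)]))
s=cv2.imread("pics/s1.png")
for r in (285,292,298): print(r,s[r,198:226].mean(1).astype(int))
print(s[290:310,212].astype(int).tolist())
E
```

```text
[[208.4416 304.1317]
 [213.1239 304.0555]
 [217.8015 303.9794]]
[[209.3649 299.4548]
 [213.9935 299.3818]
 [218.6176 299.3088]]
285 [135 136 137 135 135 141 100  87  91  91  92  91  91  91  91  92  95  79
  85 100 102 100 101 100  99  98  99  99]
292 [140 142 143 145 142 144 120  93  90  91  91  91  91  91  91  91  92  90
  76  97 103 101 102 101 102 101 100  99]
298 [145 145 143 141 144 152  94  74  90  93  92  92  91  93  91  91  93  92
  81  72  81 101 103 101 102 102 102 100]
[[93, 91, 91], [93, 91, 90], [93, 91, 90], [93, 90, 89], [93, 91, 90], [94, 92, 91], [93, 90, 89], [93, 92, 91], [92, 91, 90], [94, 92, 91], [89, 91, 90], [88, 75, 69], [93, 63, 45], [94, 61, 43], [95, 64, 47], [95, 64, 46], [95, 64, 47], [95, 64, 46], [94, 65, 46], [95, 65, 49]]
```

Request:
play_rows --deltas '[[0,[-0.016,0.014,0.02],-2.9],[0,[0,0,0.03],0],[0,[0,0,0.02],0],[0,[0,0,0],0]]'

```text
time: 3.2
tcp_pos: [0.4185, -0.3325, 0.104]
eef_rot: [-179.8, -0.1, 179.4]
ft_force: [0.1, -0.6, -0.0]
grip_width: 0.0941
```

```bash
python3 - <<'E'
from h import *
s=eyes.get_image("side")
o=observe();print(o['time'],o['tcp_pos'],o['eef_rot'],o['q'])
cv2.imwrite("pics/s2.png",s)
crop(s,180,240,320,360,5,"pics/s2c.png")
print(proj("side",[o['tcp_pos']]))
E
```

```text
3.25 [ 0.4189 -0.3329  0.105 ] [-179.7207   -0.0037  179.387 ] [ -42.2938   22.0737   96.4592   -0.2407   61.2844 -131.5655]
[[230.0931 302.4123]]
```

View pics/s2c.png

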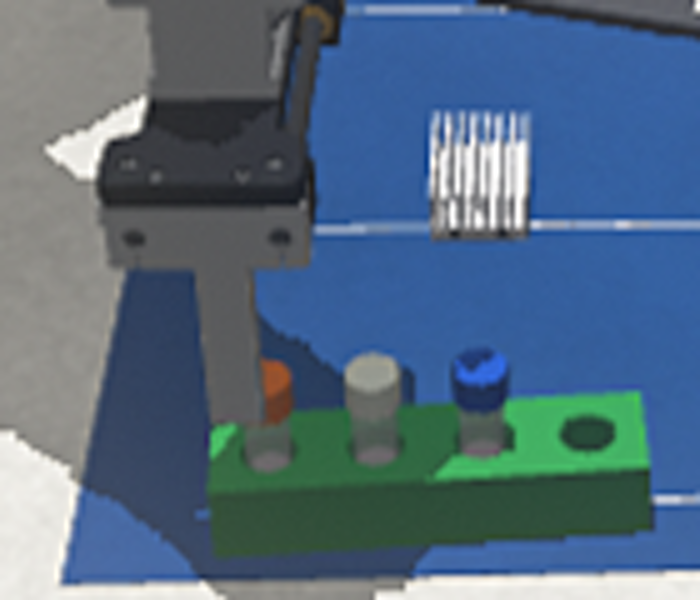

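```bash
python3 - <<'E'
from h import *
for y in (-.3329-.0595,-.3329-.047):
  print(proj("side",[[.4189+dx,y,.094] for dx in(-.01,0,.01)]))
print(proj("side",[[.4169+dx,-.333,.068] for dx in(0,.005,0.01)]))
s=cv2.imread("pics/s2.png")
for r in (310,315,319,322,325): print(r,s[r,214:242].tolist())
E
```

```text
[[221.9079 328.4045]
 [227.4453 328.3   ]
 [232.9762 328.1957]]
[[222.6381 323.7088]
 [228.1155 323.6082]
 [233.5865 323.5077]]
[[230.4171 317.1392]
 [233.0109 317.0933]
 [235.6033 317.0474]]
310 [[94, 65, 49], [94, 65, 47], [94, 64, 47], [94, 64, 48], [94, 63, 46], [94, 61, 41], [94, 78, 68], [93, 91, 90], [92, 91, 92], [93, 92, 90], [92, 90, 90], [92, 91, 90], [92, 91, 90], [92, 90, 90], [93, 91, 90], [92, 90, 89], [96, 96, 94], [79, 80, 80], [91, 61, 44], [95, 58, 35], [95, 60, 37], [95, 62, 39], [95, 62, 41], [93, 60, 39], [93, 60, 40], [92, 60, 40], [90, 60, 41], [86, 57, 38]]
315 [[93, 65, 48], [94, 65, 48], [94, 64, 48], [93, 64, 48], [93, 64, 47], [95, 65, 47], [88, 58, 40], [92, 88, 88], [94, 94, 94], [94, 93, 92], [94, 92, 91], [94, 93, 92], [92, 91, 90], [92, 91, 90], [94, 92, 91], [92, 91, 90], [95, 94, 91], [90, 86, 79], [67, 79, 101], [49, 81, 145], [46, 80, 149], [47, 81, 148], [45, 82, 153], [43, 79, 145], [91, 66, 73], [96, 61, 35], [93, 61, 41], [92, 60, 41]]
319 [[93, 66, 49], [93, 64, 49], [93, 65, 48], [93, 65, 48], [93, 64, 49], [94, 64, 47], [94, 62, 46], [96, 
[... 397 characters left out ...]
3, 70, 55], [94, 91, 90], [94, 94, 94], [95, 93, 94], [93, 91, 91], [94, 92, 92], [94, 92, 92], [93, 92, 92], [95, 93, 92], [94, 92, 91], [97, 95, 93], [84, 79, 73], [53, 65, 92], [42, 60, 101], [43, 60, 100], [42, 57, 98], [39, 57, 92], [63, 87, 59], [75, 94, 45], [74, 93, 45], [75, 92, 47]]
325 [[96, 67, 51], [96, 67, 51], [95, 67, 50], [96, 67, 51], [95, 65, 49], [95, 66, 50], [95, 65, 50], [96, 58, 47], [75, 79, 49], [85, 144, 65], [89, 154, 67], [96, 165, 72], [101, 174, 74], [75, 120, 58], [73, 95, 62], [79, 91, 81], [84, 95, 90], [85, 96, 90], [74, 87, 86], [78, 91, 89], [80, 93, 88], [77, 91, 82], [84, 95, 79], [83, 94, 75], [69, 104, 53], [64, 105, 46], [63, 103, 47], [65, 104, 49]]
```

Request:
play_rows --deltas '[[0,[-0.001,0,0.02],-0.5],[0,[0,0,0.02],0],[0,[0,0,0.01],0],[0,[0,0,0],0]]'

```text
time: 3.75
tcp_pos: [0.4222, -0.334, 0.059]
eef_rot: [-179.5, 0.3, 179.7]
ft_force: [-0.3, 0.3, -0.2]
grip_width: 0.0941
```

```bash
python3 - <<'E'
from h import *
s=eyes.get_image("side")
o=observe();print(o['time'],o['tcp_pos'],o['eef_rot'],o['q'])
cv2.imwrite("pics/s3.png",s)
crop(s,180,240,320,360,5,"pics/s3c.png")
E
```

```text
3.8 [ 0.4224 -0.3342  0.0594] [-179.4206    0.337   179.6979] [ -42.1509   25.9828   97.9049   -0.2509   55.475  -131.706 ]
```

View pics/s3c.png

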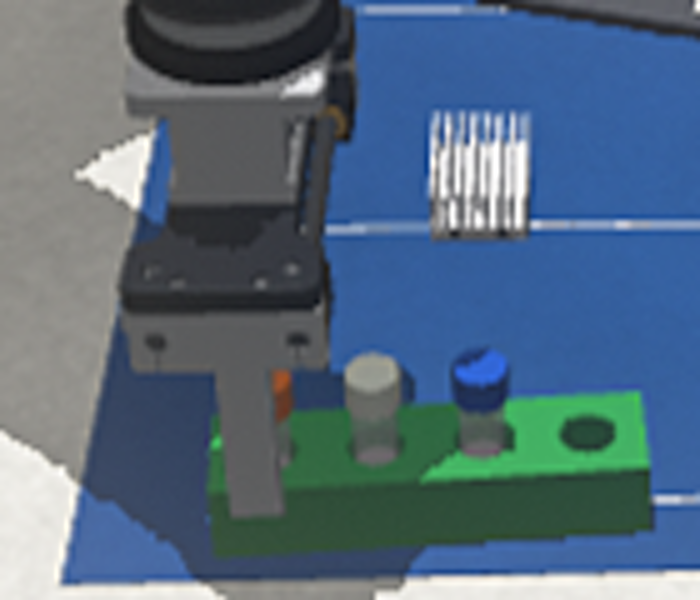

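Request:
play_rows --deltas '[[0,[0.002,0.001,0.004],0],[1,[0,0,0],0],[1,[0,0,0],0],[1,[0,0,0],0],[1,[0,0,0],0],[1,[0,0,0],0]]' --grip_force 15

```text
time: 4.55
tcp_pos: [0.4209, -0.3337, 0.0571]
eef_rot: [-179.3, 0.4, 179.7]
ft_force: [0.2, 0.0, -0.3]
grip_width: 0.0472
```

Request:
play_rows --deltas '[[1,[0,0,0],0],[1,[0,0,0],0],[1,[0,0,0],0],[1,[0,0,0],0],[1,[0,0,0],0]]'

```text
time: 5.18
tcp_pos: [0.4209, -0.3337, 0.0571]
eef_rot: [-179.3, 0.4, 179.7]
ft_force: [0.9, -0.1, -0.3]
grip_width: 0.0216
```

Request:
play_rows --deltas '[[1,[0,0,-0.005],0],[1,[0,0,-0.01],0],[1,[0,0,-0.02],0],[1,[0,0,-0.03],0],[1,[0,0,-0.03],0],[1,[0,0,0],0]]'

```text
time: 5.92
tcp_pos: [0.4202, -0.3326, 0.1579]
eef_rot: [-179.3, 0.5, 179.7]
ft_force: [0.1, -0.2, -0.8]
grip_width: 0.0213
```

```bash
python3 - <<'E'
from h import *
s=eyes.get_image("side")
o=observe();print(o['time'],o['tcp_pos'],o['eef_rot'],o['q'],o['grip_width'])
cv2.imwrite("pics/s4.png",s)
crop(s,180,220,320,340,5,"pics/s4c.png")
E
```

```text
5.975 [ 0.4197 -0.3322  0.1564] [-179.3488    0.4175  179.6707] [ -42.1812   18.1931   94.1816   -0.2245   66.88   -131.7627] 0.021536741708192347
```

View pics/s4c.png

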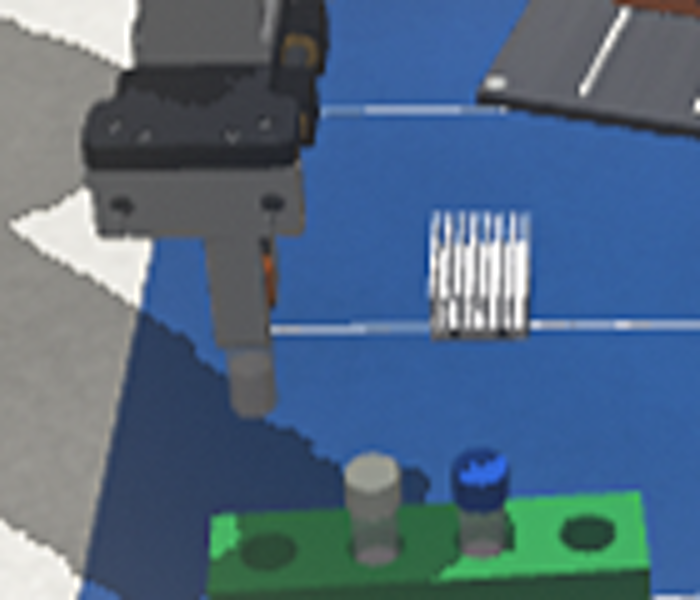

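```bash
python3 - <<'E'
from h import *
s=cv2.imread("pics/s4.png")
for r in (292,295,298,301): print(r,s[r,222:240].tolist())
print(proj("side",[[.4197+dx,-.332,.1085] for dx in(-.009,0,.009)]),proj("side",[[.4197+dx,-.332,.12] for dx in(-.009,0,.009)]))
E
```

```text
292 [[155, 96, 58], [159, 98, 57], [160, 96, 52], [122, 93, 79], [104, 101, 100], [103, 104, 106], [103, 103, 105], [103, 103, 104], [103, 102, 103], [103, 101, 102], [99, 100, 101], [95, 99, 101], [109, 88, 77], [149, 92, 55], [154, 92, 52], [150, 91, 52], [150, 92, 53], [151, 93, 54]]
295 [[90, 60, 44], [88, 59, 42], [85, 55, 36], [103, 76, 59], [97, 91, 89], [94, 94, 96], [97, 96, 98], [99, 99, 100], [97, 96, 97], [97, 94, 94], [90, 89, 90], [82, 85, 87], [89, 83, 80], [150, 93, 59], [156, 94, 52], [150, 92, 53], [150, 92, 54], [150, 92, 53]]
298 [[93, 63, 44], [93, 62, 43], [93, 61, 42], [91, 63, 46], [93, 85, 82], [94, 93, 96], [95, 94, 95], [95, 93, 93], [93, 91, 92], [94, 91, 93], [94, 92, 93], [87, 88, 89], [87, 84, 83], [125, 88, 64], [152, 94, 54], [154, 94, 55], [154, 94, 55], [155, 95, 55]]
301 [[92, 62, 44], [92, 62, 43], [94, 62, 43], [94, 59, 39], [95, 77, 68], [95, 90, 90], [95, 95, 96], [94, 93, 95], [93, 94, 95], [92, 91, 93], [90, 92, 94], [86, 87, 89], [100, 87, 79], [144, 93, 60], [157, 95, 54], [155, 94, 55], [156, 94, 55], [155, 94, 55]]
[[225.6706 300.758 ]
 [230.4399 300.6819]
 [235.2044 300.606 ]] [[225.2096 296.0607]
 [230.0087 295.9865]
 [234.8029 295.9125]]
```

```bash
python3 - <<'E'
from h import *
s=cv2.imread("pics/side0.png"); t=cv2.imread("pics/top0.png")
crop(s,280,180,370,250,8,"pics/s0j.png")
y=mask(s,(20,100,60),(35,255,255),(290,185,325,215)); 
print((y[188:212,296:320]>0).astype(int).tolist().__str__().replace('], [','\n').replace(', ',''))
# predicted socket hole center & block top corners
c,sn=np.cos(np.radians(-17)),np.sin(np.radians(-17)); R=np.array([[c,-sn],[sn,c]])
for org in ([.5892,.0771],[.5927,.0771]):
  P=lambda x,y,z:np.r_[np.array(org)+R@[x,y],z]
  print(proj("side",[P(-50,128,40)*1 if 0 else P(-.05,.128,.04)]+[P(-.05+a,.128+b,.04) for a,b in((-.018,-.018),(.018,-.018),(.018,.018),(-.018,.018))]))
  print("plate",proj("side",[P(a,b,.01) for a,b in((-.085,-.07),(.085,-.07),(.085,.15),(-.085,.15))]))
E
```

```text
[[000000000000000000000000
000000000000000000000000
000000000000000000000000
000000011100000000000000
000000011111111111000000
000000111111111111110000
000000111000000111100000
000001111100000111100000
000001111111111111100000
000001111111111111100000
000001000011111111100000
000001111111000000100000
000001111111111111100000
000001111000011110000000
000001110000000000000000
000001110000000000000000
000001110000000000000000
000001110000000000000000
000000000000000000000000
000000000000000000000000
000000000000000000000000
000000000000000000000000
000000000000000000000000
000000000000000000000000]]
[[306.2611 194.5083]
 [298.4449 196.565 ]
 [310.7047 198.3038]
 [313.9612 192.4821]
 [301.9232 190.803 ]]
plate [[272.7745 237.9517]
 [336.6867 248.1094]
 [353.544  206.5569]
 [296.7003 198.4491]]
[[307.4861 194.5025]
 [299.6802 196.5589]
 [311.9441 198.2975]
 [315.1761 192.4767]
 [303.1341 190.7978]]
plate [[274.1288 237.939 ]
 [338.0643 248.095 ]
 [354.7561 206.5496]
 [297.8942 198.4429]]
```

View pics/s0j.png

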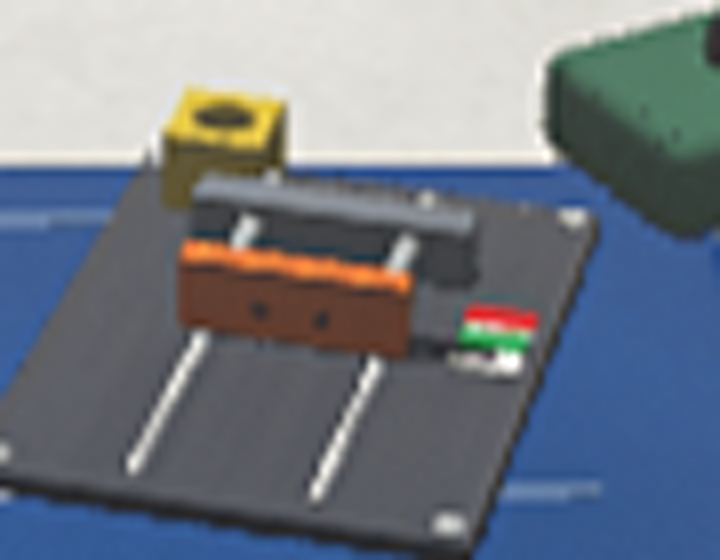

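Request:
play_rows --deltas '[[1,[-0.01,0.03,0],0],[1,[-0.017,0.056,0],0],[1,[-0.017,0.056,0],0],[1,[-0.017,0.056,0],0],[1,[-0.017,0.056,0],0],[1,[-0.017,0.056,0],0],[1,[-0.017,0.056,0],0],[1,[-0.017,0.056,0],0]]'

```text
time: 6.98
tcp_pos: [0.551, 0.0996, 0.1442]
eef_rot: [-179.5, -0.2, 179.3]
ft_force: [0.8, -1.0, -0.5]
grip_width: 0.0216
```

Request:
play_rows --deltas '[[1,[-0.015,0.05,0],0],[1,[-0.01,0.04,0],0],[1,[-0.003,0.015,0],0],[1,[0,0,0],0],[1,[0,0,0],0]]'

```text
time: 7.6
tcp_pos: [0.5787, 0.2091, 0.1371]
eef_rot: [-179.4, -0.7, 179.5]
ft_force: [0.3, -0.2, -0.1]
grip_width: 0.0215
```

```bash
python3 - <<'E'
from h import *
s=eyes.get_image("side")
t=eyes.get_image("top")
o=observe();print(o['time'],o['tcp_pos'],o['eef_rot'],o['q'],o['grip_width'])
cv2.imwrite("pics/s5.png",s);cv2.imwrite("pics/t5.png",t)
crop(s,260,130,360,230,6,"pics/s5c.png")
E
```

```text
7.7 [0.5788 0.2091 0.1375] [-179.3635   -0.6423  179.4528] [ 16.6251  29.9348  80.0987  -0.4432  70.7687 -72.6823] 0.021688346762924027
```

View pics/s5c.png

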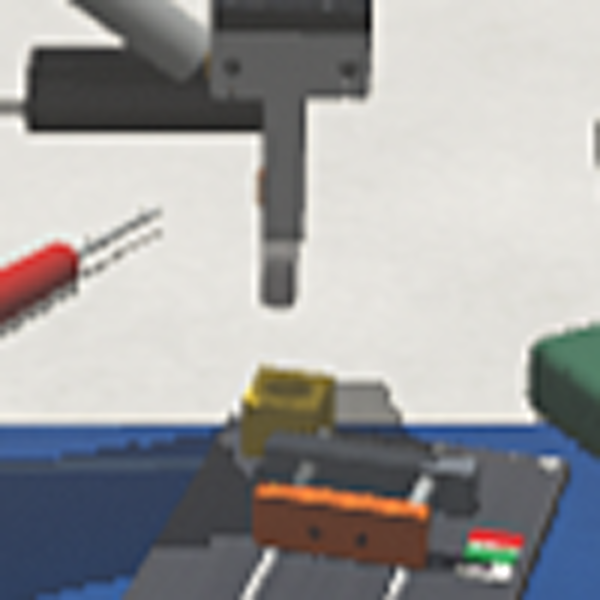

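Request:
play_rows --deltas '[[1,[-0.0035,0.005,0.015],0],[1,[0,0,0.015],0],[1,[0,0,0.003],0],[1,[0,0,0],0]]'

```text
time: 8.2
tcp_pos: [0.5821, 0.2123, 0.1015]
eef_rot: [-179.3, -0.7, 179.3]
ft_force: [0.2, -0.7, 0.1]
grip_width: 0.0216
```

```bash
python3 - <<'E'
from h import *
s=eyes.get_image("side")
t=eyes.get_image("top")
o=observe();print(o['time'],o['tcp_pos'],o['eef_rot'],o['grip_width'])
cv2.imwrite("pics/s6.png",s);cv2.imwrite("pics/t6.png",t)
crop(s,280,150,340,220,9,"pics/s6c.png")
p=o['tcp_pos'].copy(); p[2]-=.047
print(proj("side",[p,[.5823,.2141,.04]]))
E
```

```text
8.3 [0.5822 0.2124 0.102 ] [-179.3579   -0.6568  179.3389] 0.021510965004020312
[[307.5146 190.1456]
 [307.4834 194.5068]]
```

View pics/s6c.png

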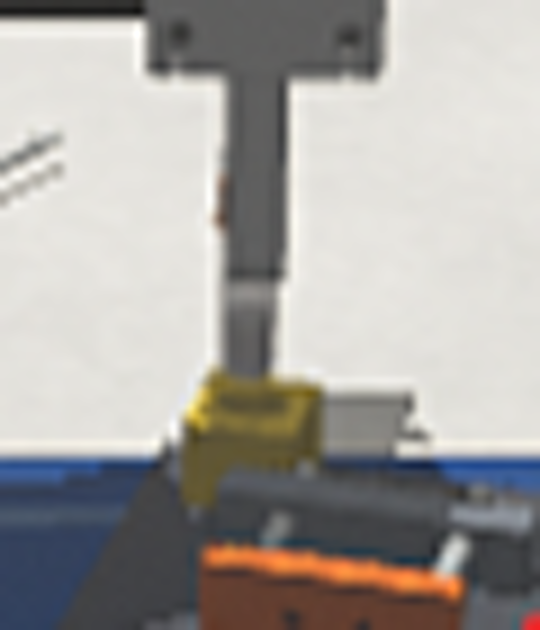

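Request:
play_rows --deltas '[[1,[-0.0018,0.0025,0],0],[1,[0,0,0.006],0],[1,[0,0,0.006],0],[1,[0,0,0.004],0],[1,[0,0,0],0]]'

```text
time: 8.93
tcp_pos: [0.5842, 0.215, 0.0853]
eef_rot: [-179.4, -0.6, 179.3]
ft_force: [0.6, 1.2, 0.4]
grip_width: 0.0213
```

```bash
python3 - <<'E'
from h import *
s=eyes.get_image("side")
o=observe();print(o['time'],o['tcp_pos'],o['eef_rot'],o['grip_width'],o['ft_force'],o['moment'])
cv2.imwrite("pics/s7.png",s)
crop(s,280,150,340,220,9,"pics/s7c.png")
E
```

```text
8.975 [0.5842 0.215  0.0856] [-179.3787   -0.5903  179.3533] 0.02151939124238877 [ 0.6456 -1.3173 -0.311 ] [ 0.0215 -0.0076  0.0178]
```

View pics/s7c.png

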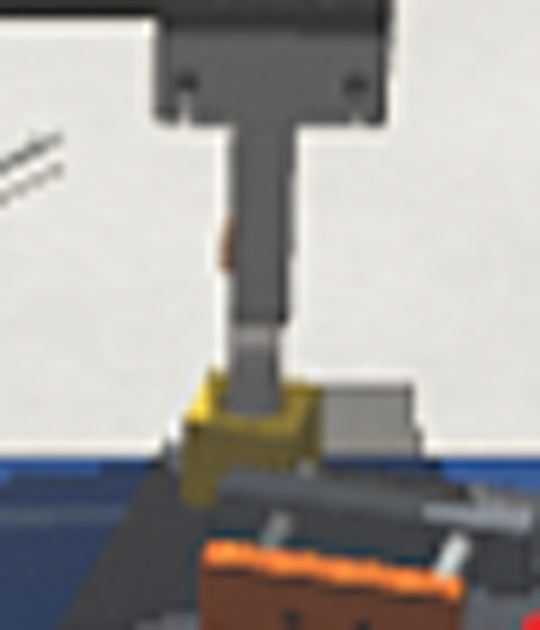

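Request:
play_rows --deltas '[[1,[0,0,0.005],0],[1,[0,0,0.005],0],[1,[0,0,0],0]]'

```text
time: 9.35
tcp_pos: [0.5842, 0.2149, 0.075]
eef_rot: [-179.4, -0.6, 179.4]
ft_force: [0.3, -0.5, -0.6]
grip_width: 0.0216
```

Inside freely, no contact force. Continue down.

Request:
play_rows --deltas '[[1,[0,0,0.005],0],[1,[0,0,0.005],0],[1,[0,0,0.003],0],[1,[0,0,0.001],0],[1,[0,0,0],0]]'

```text
time: 9.98
tcp_pos: [0.5841, 0.2147, 0.06]
eef_rot: [-179.4, -0.6, 179.3]
ft_force: [-0.3, -0.2, -0.9]
grip_width: 0.0212
```

Request:
play_rows --deltas '[[1,[0,0,0.001],0],[1,[0,0,0.001],0],[1,[0,0,0],0]]'

```text
time: 10.35
tcp_pos: [0.5847, 0.2149, 0.0592]
eef_rot: [-179.4, -0.5, 179.3]
ft_force: [-0.6, -0.2, -0.5]
grip_width: 0.0215
```

Request:
play_rows --deltas '[[1,[0,0,0.001],0],[1,[0,0,0],0],[0,[0,0,0],0],[0,[0,0,0],0],[0,[0,0,0],0],[0,[0,0,0],0],[0,[0,0,0],0],[0,[0,0,0],0]]'

```text
time: 11.35
tcp_pos: [0.5849, 0.2149, 0.0585]
eef_rot: [-179.4, -0.4, 179.4]
ft_force: [-0.1, -0.1, -0.2]
grip_width: 0.0782
```

Request:
play_rows --deltas '[[0,[0,0,-0.02],0],[0,[0,0,-0.03],0],[0,[0,0,-0.05],0],[0,[0.01,-0.04,0],10],[0,[0.01,-0.05,0],10],[0,[0,-0.05,0],10],[0,[0,-0.04,0],10],[0,[0,-0.03,0],10]]'

```text
time: 12.35
tcp_pos: [0.4964, 0.0217, 0.1748]
eef_rot: [-179.8, 0.5, 128.0]
ft_force: [0.2, -1.2, 1.0]
grip_width: 0.0943
```

```bash
python3 - <<'E'
from h import *
s=eyes.get_image("side")
t=eyes.get_image("top")
o=observe();print(o['time'],o['tcp_pos'],o['eef_rot'],o['q'],o['grip_width'])
cv2.imwrite("pics/s8.png",s);cv2.imwrite("pics/t8.png",t)
crop(s,220,130,380,250,5,"pics/s8c.png");crop(t,220,190,350,290,6,"pics/t8c.png")
E
```

```text
12.45 [0.4961 0.0214 0.175 ] [-179.8217    0.5437  127.9955] [ -1.4763  12.5711  98.726   -0.5729  68.4959 -39.262 ] 0.09369101820957798
```

View pics/s8c.png

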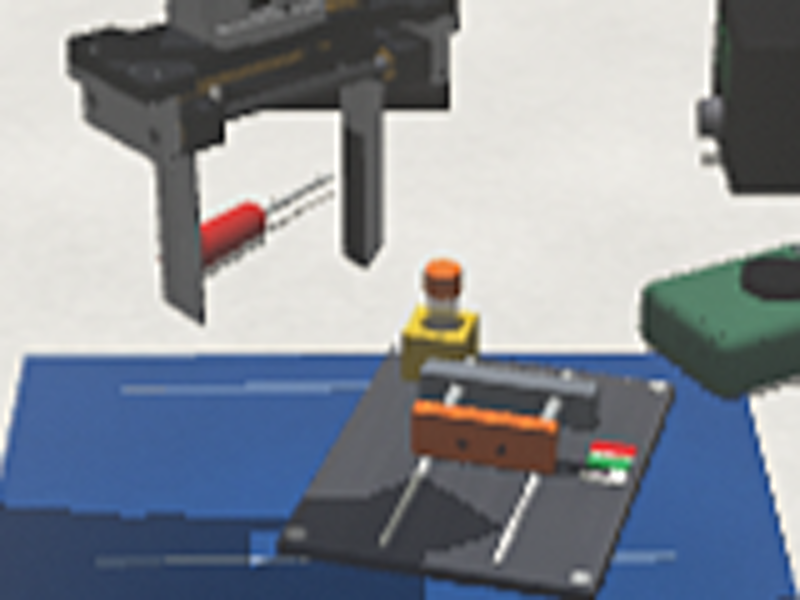

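View pics/t8c.png

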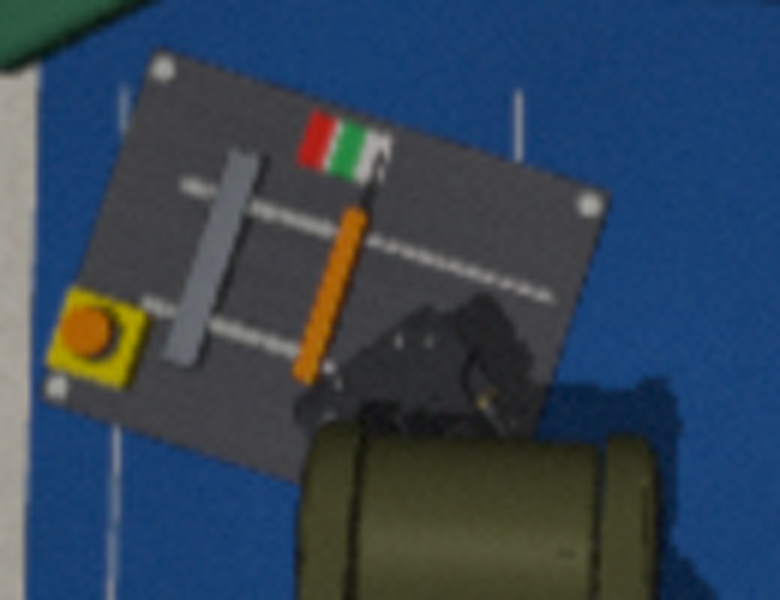

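```bash
python3 - <<'E'
from h import *
print("cap top",proj("side",[[.5847,.2149,.076],[.5847,.2149,.060]]))
s=cv2.imread("pics/s8.png"); m=mask(s,(3,120,60),(19,255,255),(300,178,316,192)); r,c=np.where(m); print(r.min(),r.max(),c.min(),c.max(),c.mean())
s=cv2.imread("pics/side0.png"); crop(s,255,240,300,300,12,"pics/s0h.png")
R=lambda a:np.array([[np.cos(a),-np.sin(a)],[np.sin(a),np.cos(a)]])
for cx in(.4935,.497):
  q=[np.r_[np.array([cx,-.1267])+R(np.radians(.9))@[x,y],z] for z in(0,.026) for x,y in((-.022,-.032),(.022,-.032),(.022,.032),(-.022,.032))]
  print(((proj("side",q)-[255,240])*12+6).round())
E
```

```text
cap top [[308.4232 183.1329]
 [308.3748 188.1625]]
182 189 305 311 308.2105263157895
[[112. 582.]
 [343. 577.]
 [341. 376.]
 [121. 381.]
 [107. 474.]
 [341. 469.]
 [339. 271.]
 [116. 275.]]
[[131. 582.]
 [361. 576.]
 [359. 376.]
 [138. 381.]
 [126. 474.]
 [359. 469.]
 [357. 271.]
 [134. 275.]]
```

View pics/s0h.png

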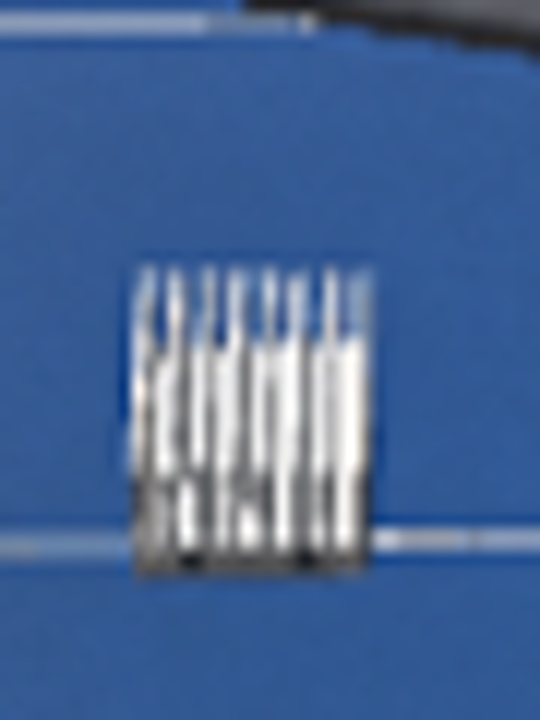

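Request:
play_rows --deltas '[[0,[0,0,0],9.3],[0,[0,0,0],9.3],[0,[0,0,0],9.3],[0,[0,0,0],9.3],[0,[0,0,0],0]]'

```text
time: 13.08
tcp_pos: [0.4985, 0.0232, 0.1809]
eef_rot: [179.4, 0.5, 90.4]
ft_force: [0.1, 0.1, -0.0]
grip_width: 0.0939
```

Request:
play_rows --deltas '[[0,[-0.04,0,0.01],0],[0,[-0.05,0,0.02],0],[0,[-0.04,0,0.03],0],[0,[-0.018,0,0.03],-0.5],[0,[0,0,0.01],0],[0,[0,0,0],0]]'

```text
time: 13.82
tcp_pos: [0.5052, -0.128, 0.0841]
eef_rot: [179.0, 0.6, 92.8]
ft_force: [-0.3, 0.4, 0.1]
grip_width: 0.094
```

```bash
python3 - <<'E'
from h import *
s=eyes.get_image("side")
o=observe();print(o['time'],o['tcp_pos'],o['eef_rot'],o['grip_width'])
cv2.imwrite("pics/s9.png",s)
crop(s,210,200,350,310,5,"pics/s9c.png")
E
```

```text
13.875 [ 0.5054 -0.128   0.0846] [178.9846   0.6338  92.7709] 0.09421006032536075
```

View pics/s9c.png

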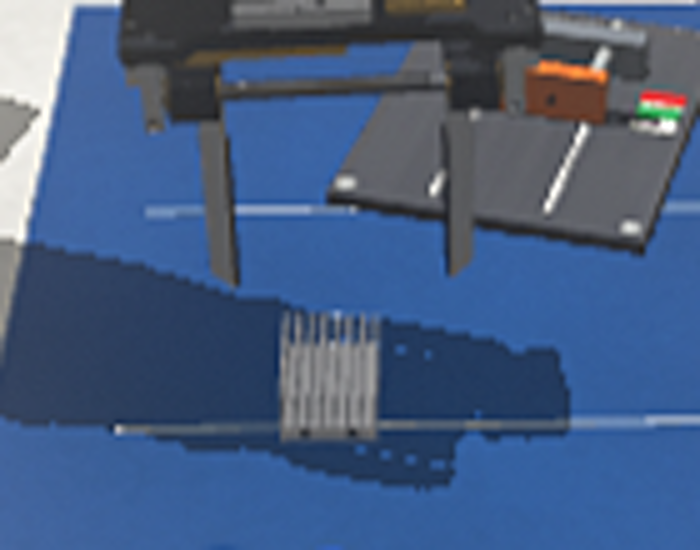

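Request:
play_rows --deltas '[[0,[0.001,-0.0075,0],1.9],[0,[0,0,0.025],0],[0,[0,0,0.025],0],[0,[0,0,0.008],0],[0,[0,0,0],0]]'

```text
time: 14.5
tcp_pos: [0.5004, -0.1256, 0.0305]
eef_rot: [178.5, 0.7, 90.9]
ft_force: [0.2, -0.3, -0.4]
grip_width: 0.0939
```

Request:
play_rows --deltas '[[0,[-0.001,-0.0015,0.008],0],[0,[0,0,0.005],0],[0,[0,0,0.001],0],[0,[0,0,0],0]]'

```text
time: 15.0
tcp_pos: [0.5, -0.1271, 0.0176]
eef_rot: [178.4, 0.8, 90.8]
ft_force: [-0.4, -0.0, 0.3]
grip_width: 0.094
```

```bash
python3 - <<'E'
from h import *
s=eyes.get_image("side")
o=observe();print(o['time'],o['tcp_pos'],o['eef_rot'],o['grip_width'],o['ft_force'])
cv2.imwrite("pics/s10.png",s)
crop(s,210,200,350,310,5,"pics/s10c.png")
E
```

```text
15.05 [ 0.5001 -0.1271  0.0176] [178.3782   0.7877  90.8483] 0.09395774730304415 [ 0.6167  0.3033 -0.4665]
```

View pics/s10c.png

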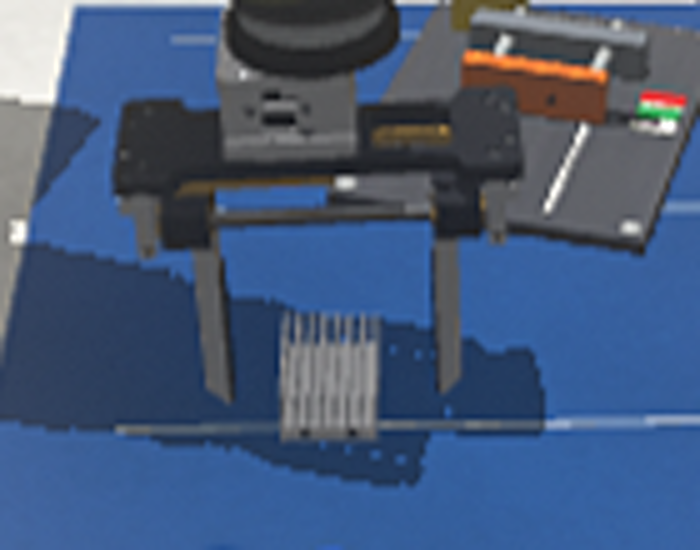

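Request:
play_rows --deltas '[[0,[0,-0.002,0.001],0],[1,[0,0,0],0],[1,[0,0,0],0],[1,[0,0,0],0],[1,[0,0,0],0],[1,[0,0,0],0],[1,[0,0,0],0],[1,[0,0,0],0]]' --grip_force 35

```text
time: 16.05
tcp_pos: [0.4981, -0.1272, 0.0168]
eef_rot: [178.4, 0.8, 90.8]
ft_force: [-1.0, -0.8, 0.7]
grip_width: 0.044
```

Request:
play_rows --deltas '[[1,[0,0,-0.005],0],[1,[0,0,-0.015],0],[1,[0,0,-0.025],0],[1,[0,0,-0.02],0],[1,[0,0,0],8.9],[1,[0,0,0],8.9],[1,[0,0,0],0]]'

```text
time: 16.92
tcp_pos: [0.4964, -0.1263, 0.0892]
eef_rot: [178.0, 0.2, 72.6]
ft_force: [0.0, -0.1, -1.8]
grip_width: 0.0434
```

```bash
cat > jig.py <<'E'
from h import *
a=np.radians(-17); J=np.array([.5927,.0771]); X=np.array([np.cos(a),np.sin(a)]); Y=np.array([-np.sin(a),np.cos(a)])
def st():
    o=observe(); d=o['tcp_pos'][:2]-J
    print(o['time'],o['tcp_pos'],o['eef_rot'],"jig xy",d@X,d@Y,"f",o['ft_force'],"fj",o['ft_force'][:2]@X,o['ft_force'][:2]@Y,o['grip_width'])
if __name__=="__main__": st()
E
python3 jig.py
```

```text
16.925 [ 0.4964 -0.1263  0.0892] [178.0182   0.2423  72.6439] jig xy -0.03260825370189406 -0.22267696242612708 f [ 0.0276 -0.128  -1.7861] fj 0.06382310572831854 -0.11435522928129671 0.04342049485034647
```

Request:
play_rows --deltas '[[1,[0.03,0.006,0],0],[1,[0.05,0.008,0],0],[1,[0.05,0.008,0],0],[1,[0.04,0.006,0],0],[1,[0.015,0.002,0],0],[1,[0,0,0],0]]'

```text
time: 17.68
tcp_pos: [0.5812, 0.046, 0.0922]
eef_rot: [177.9, 0.3, 73.8]
ft_force: [0.4, -0.8, -2.3]
grip_width: 0.0439
```

```bash
cat >> jig.py <<'E'
E
python3 - <<'E'
from jig import *
st()
from scipy.spatial.transform import Rotation as Ro
G=Ro.from_euler('xyz',[178.38,.79,90.85],degrees=True)
o=observe(); N=Ro.from_euler('xyz',o['eef_rot'],degrees=True)
z=(N*G.inv()).apply([0,0,1]); print("sink up now, along jig x,y (deg):",np.degrees([z[:2]@X,z[:2]@Y]))
s=eyes.get_image("side");t=eyes.get_image("top"); cv2.imwrite("pics/s11.png",s); cv2.imwrite("pics/t11.png",t)
crop(s,240,150,380,260,5,"pics/s11c.png")
crop(t,220,180,350,290,6,"pics/t11c.png")
E
```

```text
17.675 [0.5812 0.046  0.0922] [177.9269   0.2962  73.8316] jig xy -0.001859628267512214 -0.03312745293784616 f [ 0.411  -0.7932 -2.332 ] fj 0.624987218465086 -0.6383447915609343 0.04388883605603666
sink up now, along jig x,y (deg): [-0.4458 -0.5003]
```

View pics/s11c.png

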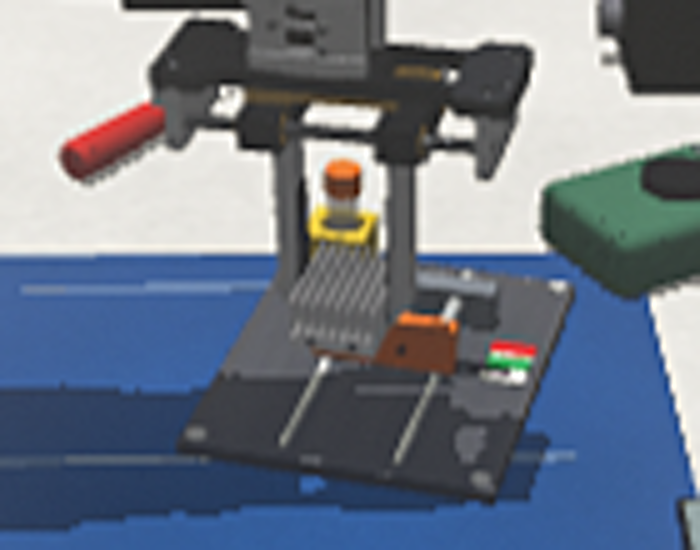

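View pics/t11c.png

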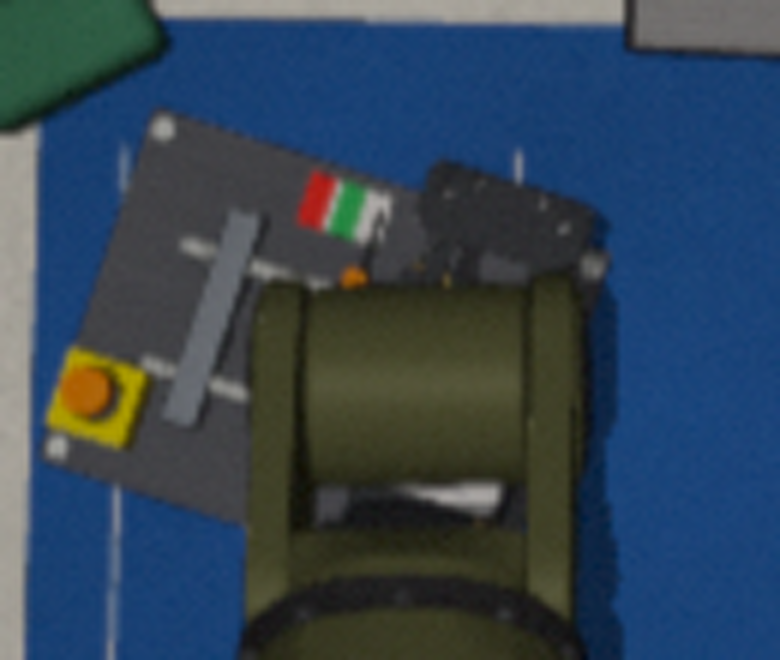

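Request:
play_rows --deltas '[[1,[0.006,0.002,0.01],0.8],[1,[0,0,0.02],0],[1,[0,0,0.02],0],[1,[0,0,0.006],0],[1,[0,0,0],0]]'

```text
time: 18.4
tcp_pos: [0.5861, 0.0459, 0.0336]
eef_rot: [178.0, 0.3, 72.5]
ft_force: [0.3, -0.5, -1.9]
grip_width: 0.0443
```

```bash
python3 jig.py
```

```text
18.4 [0.5861 0.0459 0.0336] [177.9573   0.2894  72.5388] jig xy 0.002865241183030447 -0.031783583854492335 f [ 0.2854 -0.5023 -1.9135] fj 0.4197358013593886 -0.3969003265070413 0.044252746825769775
```

Request:
play_rows --deltas '[[1,[0.002,-0.002,0.003],-0.4],[1,[0,0,0.002],0],[1,[0,0,0.0005],0],[1,[0,0,0],0]]'

```text
time: 18.9
tcp_pos: [0.5857, 0.0484, 0.0293]
eef_rot: [177.8, 0.3, 73.0]
ft_force: [-0.0, -0.1, -1.7]
grip_width: 0.0434
```

```bash
python3 - <<'E'
from jig import *
st()
s=eyes.get_image("side"); cv2.imwrite("pics/s12.png",s)
crop(s,260,170,370,260,7,"pics/s12c.png")
E
```

```text
18.9 [0.5857 0.0484 0.0293] [177.8273   0.2589  72.9546] jig xy 0.0016685418937043362 -0.02948113253231266 f [-0.0216 -0.1021 -1.6515] fj 0.009216306211278759 -0.10399009823874988 0.04335025153326976
```

View pics/s12c.png

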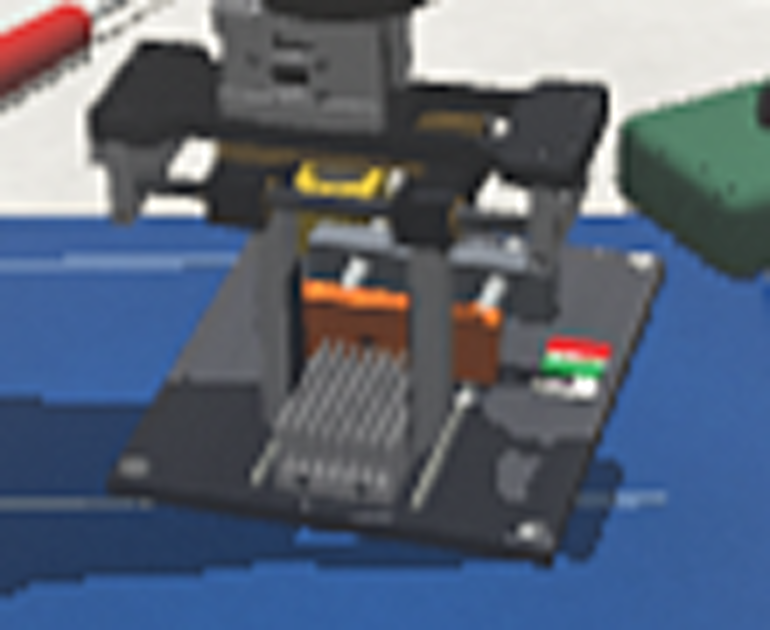

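Request:
play_rows --deltas '[[1,[0,0,0.001],0],[1,[0,0,0.001],0],[1,[0,0,0.0005],0],[1,[0,0,0],0]]'

```text
time: 19.45
tcp_pos: [0.586, 0.0484, 0.0271]
eef_rot: [177.8, 0.2, 73.0]
ft_force: [-1.6, 0.5, -0.5]
grip_width: 0.0438
```

```bash
python3 jig.py
```

```text
19.45 [0.586  0.0484 0.0271] [177.8004   0.2478  72.9513] jig xy 0.0019535125484605688 -0.029421285995507515 f [-1.6199  0.5488 -0.5394] fj -1.709613788384274 0.05124268871994053 0.04375941417576123
```

Request:
play_rows --deltas '[[1,[0,0,0.0007],0],[1,[0,0,0],0]]'

```text
time: 19.7
tcp_pos: [0.586, 0.0484, 0.0271]
eef_rot: [177.8, 0.2, 73.0]
ft_force: [-1.8, -0.4, 1.4]
grip_width: 0.0436
```

```bash
python3 jig.py
```

```text
19.7 [0.586  0.0484 0.0271] [177.7993   0.2489  72.9504] jig xy 0.0020004566787317412 -0.029407602585374462 f [-1.7783 -0.3993  1.3835] fj -1.5838535021497804 -0.9017869576173971 0.04360718904698957
```

Request:
play_rows --deltas '[[1,[0.005,0,0],0],[1,[0.008,0,0],0],[1,[0.006,0,0],0],[1,[0,0,0],0]]'

```text
time: 20.2
tcp_pos: [0.5923, 0.0679, 0.0271]
eef_rot: [177.8, 0.3, 73.0]
ft_force: [-0.1, 1.2, 1.1]
grip_width: 0.0436
```

```bash
python3 jig.py
```

```text
20.2 [0.5923 0.0679 0.0271] [177.7509   0.2547  72.9699] jig xy 0.00232207320148855 -0.008902454705514725 f [-0.1475  1.2003  1.1091] fj -0.492024349516989 1.1046915606249543 0.04363512930828572
```

Request:
play_rows --deltas '[[1,[0.004,0,0],0],[1,[0.004,0,0],0],[1,[0.004,0,0],0],[1,[0.003,0,0],0],[1,[0,0,0],0]]'

```text
time: 20.82
tcp_pos: [0.5968, 0.0822, 0.027]
eef_rot: [177.8, 0.4, 73.0]
ft_force: [-0.4, -2.6, 2.4]
grip_width: 0.0441
```

```bash
python3 - <<'E'
from jig import *
st()
s=eyes.get_image("side");t=eyes.get_image("top"); cv2.imwrite("pics/s13.png",s);cv2.imwrite("pics/t13.png",t)
crop(s,280,180,370,250,8,"pics/s13c.png");crop(t,220,190,330,290,7,"pics/t13c.png")
E
```

```text
20.825 [0.5968 0.0822 0.027 ] [177.775    0.3647  72.9788] jig xy 0.002418570048733362 0.006096826324606995 f [-0.397  -2.6318  2.441 ] fj 0.389846836417666 -2.6328810664091664 0.04411104113975992
```

View pics/s13c.png

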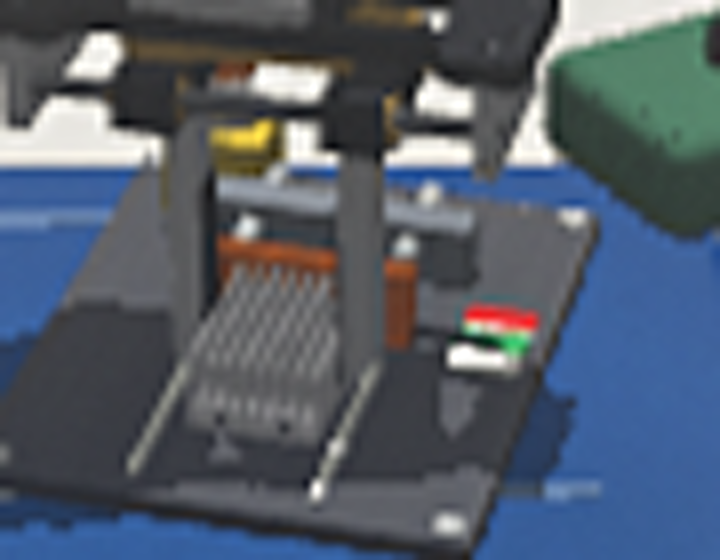

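View pics/t13c.png

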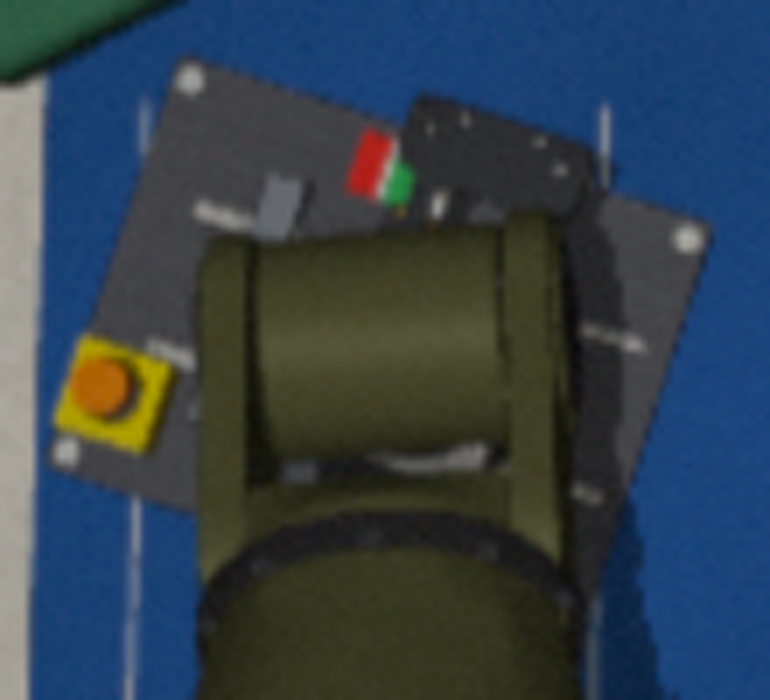

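Request:
play_rows --deltas '[[1,[0.003,0,0],0],[1,[0.003,0,0],0],[1,[0.001,0,0],0],[1,[0,0,0],0]]'

```text
time: 21.42
tcp_pos: [0.5982, 0.0868, 0.027]
eef_rot: [177.9, 0.6, 73.0]
ft_force: [-2.1, -4.0, 2.9]
grip_width: 0.044
```

```bash
python3 - <<'E'
from jig import *
st()
s=eyes.get_image("side"); cv2.imwrite("pics/s14.png",s)
crop(s,280,180,370,250,8,"pics/s14c.png")
P=lambda x,y,z:np.r_[J+X*x+Y*y,z]
# pointer green band limits at x=.066: compare bar top edge in image
for d in(0,.009,.015,.021,.024): print(d,((proj("side",[P(.04,.03+d,.04),P(.066,.035+d,.011)])-[280,180])*8+4).round(1))
E
```

```text
21.425 [0.5982 0.0868 0.027 ] [177.8501   0.5965  72.961 ] jig xy 0.0024439175286873945 0.010856604473915416 f [-2.0644 -4.0462  2.9145] fj -0.7911928263877599 -4.472966132133084 0.04402517342367188
0 [[405.9 291.3]
 [481.5 368.8]]
0.009 [[412.  278.1]
 [487.2 355.4]]
0.015 [[416.1 269.4]
 [491.  346.5]]
0.021 [[420.1 260.7]
 [494.8 337.6]]
0.024 [[422.2 256.4]
 [496.6 333.2]]
```

View pics/s14c.png

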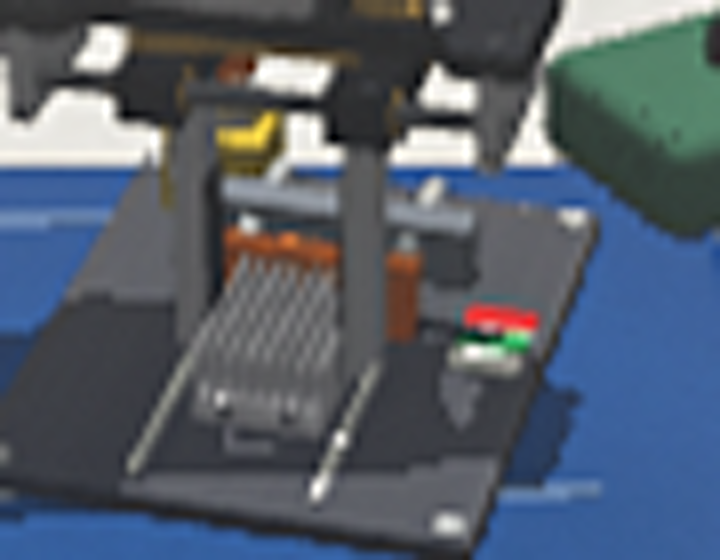

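```bash
python3 - <<'E'
from jig import *
t=eyes.get_image("top"); cv2.imwrite("pics/t14.png",t); s=cv2.imread("pics/s14.png"); s0=cv2.imread("pics/side0.png")
f=lambda im,b:cv2.resize(im[b[1]:b[3],b[0]:b[2]],(380,380),interpolation=cv2.INTER_NEAREST)
a=np.hstack([f(s0,(328,212,352,236)),f(s,(328,212,352,236))]); cv2.imwrite("pics/cmp14.png",a)
cv2.imwrite("pics/cmp14t.png",np.hstack([f(cv2.imread('pics/top0.png'),(264,200,296,232)),f(t,(264,200,296,232))]))
st()
E
```

```text
21.525 [0.5982 0.0868 0.027 ] [177.8497   0.5962  72.9638] jig xy 0.002440858628219007 0.01086106332299868 f [-3.5547 -5.7959  3.5698] fj -1.7048363889985396 -6.581925710718362 0.04338898585906619
```

View pics/cmp14.png

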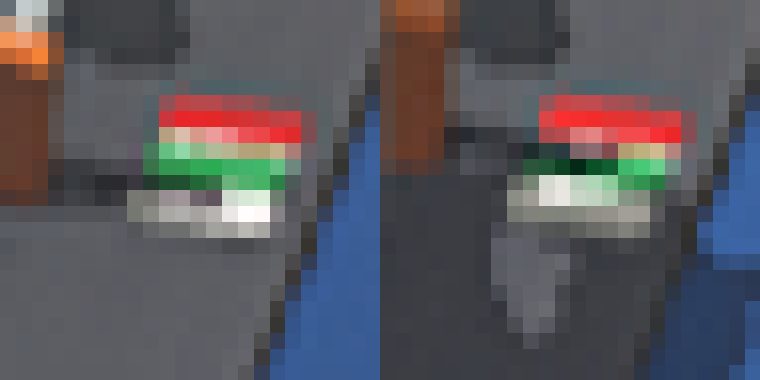

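View pics/cmp14t.png

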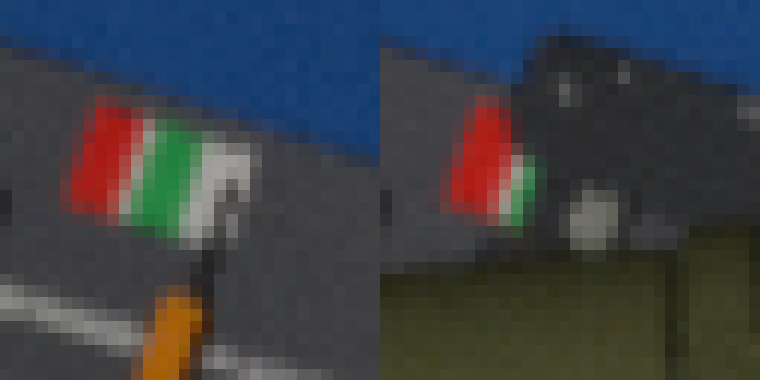

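Request:
play_rows --deltas '[[1,[0.002,0,0],0],[1,[0.0015,0,0],0],[1,[0.001,0,0],0]]'

```text
time: 21.9
tcp_pos: [0.5989, 0.0888, 0.0269]
eef_rot: [177.9, 0.8, 72.9]
ft_force: [-4.0, -8.3, 5.3]
grip_width: 0.044
```

```bash
python3 - <<'E'
from jig import *
st()
s=eyes.get_image("side");st(); s=eyes.get_image("side");cv2.imwrite("pics/s15.png",s); st()
t=eyes.get_image("top"); cv2.imwrite("pics/t15.png",t)
s0=cv2.imread("pics/side0.png")
f=lambda im,b:cv2.resize(im[b[1]:b[3],b[0]:b[2]],(380,380),interpolation=cv2.INTER_NEAREST)
cv2.imwrite("pics/cmp15.png",np.hstack([f(s0,(328,212,352,236)),f(s,(328,212,352,236))]))
crop(s,280,180,370,250,8,"pics/s15c.png")
E
```

```text
21.9 [0.5989 0.0888 0.0269] [177.9258   0.8419  72.9493] jig xy 0.0024904294363826338 0.012947190529489675 f [-4.0039 -8.2743  5.2872] fj -1.4097784225380567 -9.083426848012882 0.04401444630720969
21.95 [0.5989 0.0888 0.0269] [177.9278   0.8476  72.9511] jig xy 0.002485291114374529 0.012949374365319174 f [-3.9482 -8.8477  4.7355] fj -1.1888299734641308 -9.615416792831116 0.043604675881835885
22.0 [0.5989 0.0887 0.027 ] [177.924    0.8408  72.9505] jig xy 0.0025040841608210277 0.01294624993901382 f [-2.7157 -8.5719  5.2818] fj -0.09083496165215044 -8.991310313988617 0.044043460412597185
```

View pics/cmp15.png

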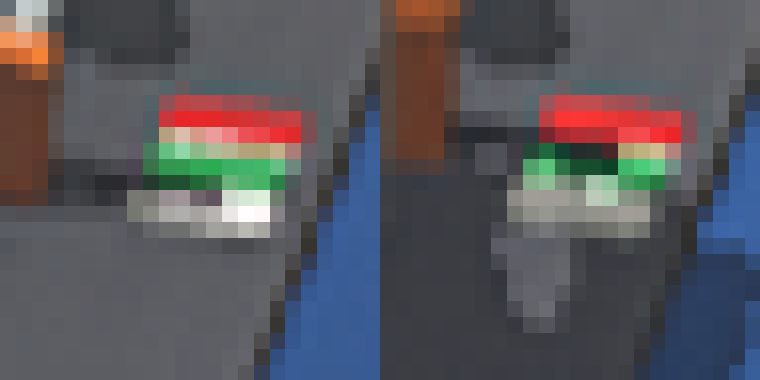

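View pics/s15c.png

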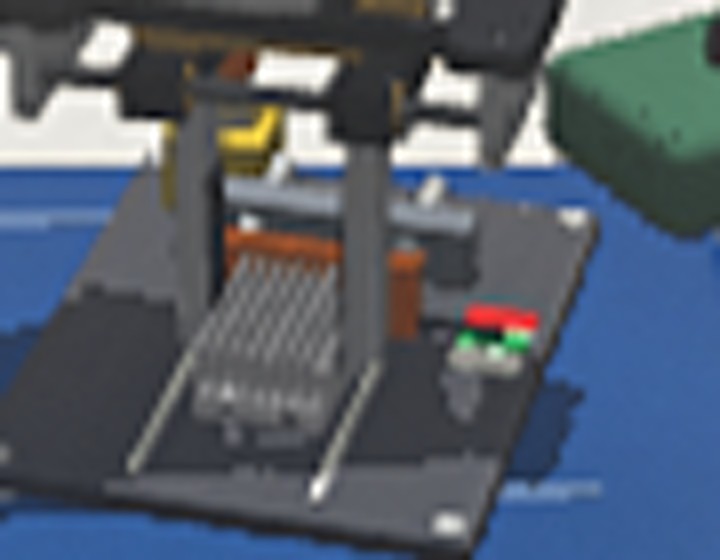

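View pics/t15.png

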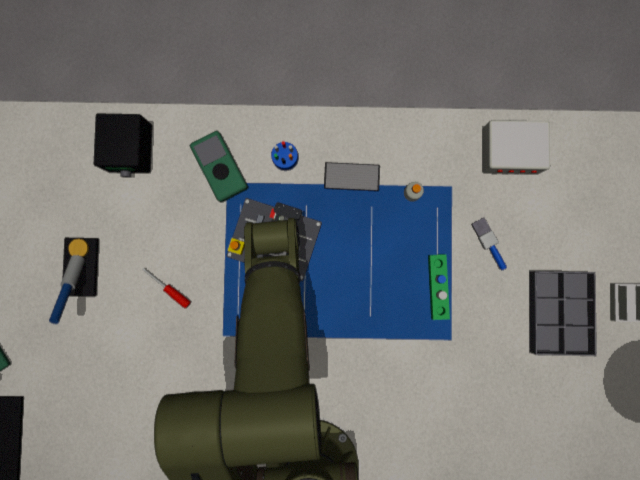

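```bash
python3 - <<'E'
from jig import *
from scipy.spatial.transform import Rotation as Ro
G=Ro.from_euler('xyz',[178.38,.79,90.85],degrees=True)
o=observe(); N=Ro.from_euler('xyz',o['eef_rot'],degrees=True)
z=(N*G.inv()).apply([0,0,1]); print("tilt",np.degrees([z[:2]@X,z[:2]@Y])); st(); print(o['moment'],o['joint_vel'])
E
```

```text
tilt [-0.456   0.0492]
22.05 [0.5989 0.0888 0.027 ] [177.9239   0.8389  72.9502] jig xy 0.002489442722404776 0.012954508384766849 f [-3.2711 -8.4719  4.2608] fj -0.6512271198777557 -9.0580543033617 0.044003856860889326
[-1.7213  0.844   0.0877] [ 0.0342 -0.0408  0.031   0.0424 -0.0047  0.001 ]
```

```bash
python3 -c "
from workcell import hand_in
print(hand_in())"
```

```text
the job is handed in; nothing more can be done
None
```

I moved the orange-capped vial from the rack into the yellow socket and let go of it. I then laid the heat sink on the jig's bed, pressed it against the sprung stop, and handed the job in at about 22 s with it still held there.

- **Vial:** it went into the socket with no contact force. Its cap height in the side view matches the vial standing fully down.
- **Stop travel:** the tool pose gives about 15 mm. The measured push of about 9 N would mean about 16 mm by the spring alone, some of it friction. An image check about 2 mm of pushing earlier read about 2 mm lower (11 against 13 mm). All of these lie in the green band (9–21 mm). The last side view shows the black pointer in the green and clear of the red. Pose and force stayed steady over the last readings.
- **Heat sink:** it is about 2.5 mm off the centre line, within the 10 mm allowed. By the tool's angles it is within about 0.5° of flat, and the gripper is turned to within about 0.1° of the jig as I measured it. It presses down on the bed with about 5 N. The grip was set to 35 N, with the fingers at 44 mm.
- **Disagreement:** the two cameras differed by about 3.5 mm along x. I relied on the side camera, which matched the arm's own position, and aligned the vial by comparing it with the socket in that view.
- **Bystanders:** in the last top view they look as they did at the start.

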